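Change over a duplex gas-filter stand and take out the spent filter

TASK

The gas filter on the line whose valve lever now stands open is spent. Without ever cutting off the supply, swing the other line's lever fully open first, then swing the spent line's lever fully shut; only then pull the spent filter's sprung outer sleeve straight up so that its latch lets go, draw the filter out, and set it down gently, standing upright in the clear open box to the right of the stand. Leave the other filter seated and the things round about undisturbed.

Things in the scene. Friction and masses are not known exactly. Their poses are not given: they have to be found in the camera images.
- stand: Fixed duplex filter stand on the bench: a grey base plate 210 x 260 mm, 12 mm thick, with two alike lines side by side, 170 mm apart, a supply bar at the far edge and a dial gauge (top 80 mm above the bench) between the coupling heads. Origin on the bench midway between the two coupling heads; its x axis points from the coupling heads to the supply header (about away from the robot), y along the row, z up.
- duty_line: The line that is in use at the start (its lever stands open); it may be the left or the right one. Fixed. Steel coupling head, 64 mm across and 48 mm high, with the ball valve behind it, axis 70 mm along +x. Origin on the base plate's top, 12 mm above the bench, under the centre of the coupling head; axes as the stand's.
- standby_line: The other line, alike in every way; its lever stands shut at the start. Origin and axes as for duty_line.
- duty_pivot (a point): Turning axis (vertical) of the duty line's valve lever, 70 mm behind its coupling head, 78 mm above the bench.
- standby_pivot (a point): The same point of the standby line's lever.
- duty_lever_grip (a point): Point in the middle of the lever's black grip, 75 mm from the turning axis, 80 mm above the bench; moves with the lever. The grip is a bar 16 mm wide and 16 mm high (72 to 88 mm above the bench), reaching from 36 to 96 mm from the axis. Under the sweep of the grip everything is lower than 68 mm.
- standby_lever_grip (a point): The same point on the standby line's lever.
- duty_lever (a joint): Valve lever of the duty line, rad, growing counter-clockwise seen from above: 0 = fully shut (across the pipe, pointing along the stand's -y, to the right), 1.571 = fully open (in line with the pipe, along the stand's +x, away from the filter). Over-centre spring: about 5 N at the grip moves it off a stop; past mid-travel (0.785) it snaps on to the other stop and stays. Starts open.
- standby_lever (a joint): Valve lever of the standby line, in the same way; starts shut (0).
- spent_filter: Spent gas filter in the duty line's coupling: upright cartridge 116 mm tall, 0.25 kg. Steel nipple 34 mm across, 30 mm long; white core 37 mm across with domed top; round the core an aluminium sleeve 45 mm across, 30 to 100 mm above the underside. Origin: centre of the flat underside, at first 32 mm above the bench, 28 mm deep in the coupling; z up. Latched until its sleeve is pulled up.
- spent_filter_grip (a point): Point on the axis of the spent filter's outer sleeve, 80 mm above the underside, good height to grip the sleeve; moves with the sleeve.
- spent_filter_sleeve (a joint): Travel of the spent filter's outer sleeve, m: 0 = forward (down), held there by a spring of about 5.5 N (8 N at full travel); 0.010 = fully up relative to the cartridge. From 0.005 to 0.0075 on, two latch dogs on the nipple are drawn in from under the coupling's lip and the filter can be drawn straight up by the sleeve, which then snaps forward by itself.
- fresh_filter: The fresh filter, standing in the standby line's coupling; alike. Stays where it is. Origin as for the spent filter.
- fresh_filter_sleeve (a joint): Travel of the fresh filter's outer sleeve, m; stays forward, at 0.
- clear_box: Clear open plastic box at the front edge right of the stand, loose, 0.25 kg, 104 mm along its x, 74 mm along its y, 35 mm high, walls 2 mm, floor 2 mm thick. Origin at the centre of its underside.
- timer: Bystander: white lab timer lying flat, 62 x 62 x 19 mm, left of the stand. Origin at its underside.
- beaker: Bystander: glass beaker, 71 mm across, 93 mm tall, right behind the stand. Origin at its underside.
- amber_bottle: Bystander: amber bottle with a black cap, 62 mm across, 135 mm tall, at the far right. Origin at its underside.

How it is judged:
By the outcome, as a careful person would: the job done as asked, in the order asked, and still so for the second after the job is handed in, with the robot touching nothing.
It also fails if it takes over 61 s, if anything falls off the work surface, if the arm or the gripper's body presses on something with over 40 N, if the wrist force passes 120 N, or if a joint passes its speed limit or range.

ROBOT

A 6-joint arm with a two-finger parallel gripper is mounted at the origin on a cart in front of the work surface, level with it; the furniture and walls round the work are solid. World frame = base frame: x ahead of the robot, y to its left, z up, the work surface at z = 0. Lengths are in m, angles in rad, forces in N, time in s.
With the tool pointing down it reaches from about 0.35 to 0.975 m from the base axis. Payload 4.9 kg.
Tool frame: the origin (TCP) lies midway between the tips of the shut fingers; the grasp point (between the pads) lies 19 mm behind it; z points along the fingers, y is the direction in which the jaws open and shut (so a half turn about z gives the same grasp; the last joint's range is limited). The gripper opens to 85 mm and grips with 20 to 120 N. Pads are 22 mm wide; open, the fingers measure 114 mm over their backs; the gripper's body (76 mm by 85 mm) begins 54 mm behind the grasp point. The pads swing forward as they close: fully open they stand 13 mm farther back than shut.
Start: joints at [1.087, 0.053, 1.613, -0, 1.476, -0.119], TCP at [0.223, 0.584, 0.231] pointing down, gripper open.
Joint ranges: [-3.01, 3.01], [-1.01, 2.22], [0.06, 2.58], [-1.02, 4.17], [0.09, 2.62], [-3.14, 3.14]. Speed limits (rad/s): [2.57, 2.57, 3.14, 3.14, 3.14, 3.14].

INTERFACE

Orientations are given as a rotation vector (axis times angle).
In Python, from station import ctrl gives the robot as it stands.
- The arm moves only by the tool jog_arm, never from a script. Its argument "steps" is a list of rows, each an object of numbers: "dx", "dy", "dz": the shift along the world's x, y, z in units of 60 mm (1.0 is 60 mm); "twist": the turn about the world's z in units of 10 degrees (1.0 is 10 degrees). A call has 1 to 5 rows; each row is the pose to reach, as a shift and turn from the pose measured when the call began; what a row does not reach only later rows make up. A row lasts 1/8 s, in which the tool goes at most 62.5 mm and 10.7 degrees, less where a joint would pass 70% of its speed; a pose out of reach is approached as far as the arm can. A call with a gripper value outside its range is refused whole. "gripper" is the closure in counts, from 0 (fully open) to 255 (shut), set as the call begins (left out, the last holds). The fingers move at their own pace and stop on an object; "newtons" is the grip in N (left out, the last holds). Time passes only in rows, so rows that repeat a pose let the fingers close. It gives the time, the measured TCP pose, the force and the opening at its end, in the units of the state.
- ctrl.get_obs(): the state, without advancing time (a new reading comes with each control period).
- ctrl.get_image(name): name is "scene" or "side" or "wrist"; returns a dict with "frame" (384x512x3 uint8, red, green, blue), "range_z" (384x512 float32, m along the optical axis (not along the pixel's ray), 0 where there is no reading), "fx", "fy", "cx", "cy" (pixels), "extrinsics" (4x4, takes a point from camera to world coordinates). Camera axes: x right, y down, z forward; pixel columns grow to the right and rows downward; lengths in m; the calibration is good to about 2 mm. A picture is of the moment at which its call begins.
- ctrl.finish_job(): hands the job in, once; it reports no verdict.
The state is a dict: "t": time; "q": joint angles; "dq": joint speeds; "effort": joint torques, N m; "tool_pos": TCP position; "tool_rot": TCP orientation; "contact_force": force on the tool from outside, world axes, zero at the start; "wrist_torque": the same for the moment, N m; "opening": finger opening in m.
Only numpy, scipy, OpenCV 4.12 (cv2) and the standard library are available. Lean on these libraries where they do the work, as an engineer would, in place of code of your own. Each camera call takes 0.05 s, during which the arm holds its last target.

## Working session

There is one attempt and no reset: what is moved stays moved. The work goes in short steps, Python scripts to look and compute and a tool call to move; the robot and the scene stay as the last step left them, time stands still between calls to the robot, and variables do not carry over. Pictures are saved under pics/ and viewed, and the job is handed in when it is done.

Besides the shell and the picture viewer there is one more tool, called after "Request:" as name(argument=value, ...) on one line, values as JSON. jog_arm: Moves the arm, as the interface text tells. Its arguments: {"type":"object","properties":{"steps":{"type":"array"},"gripper":{"type":"number"},"newtons":{"type":"number"}},"required":["steps"]}

```bash
mkdir -p pics; ls; cat > h.py <<'E'
from station import ctrl
import numpy as np, cv2
def cap(n,tag):
    im=ctrl.get_image(n); cv2.imwrite(f'pics/{tag}.png',im['frame'][:,:,::-1]); np.savez(f'pics/{tag}.npz',**{k:np.array(v) for k,v in im.items()}); return im
def world(im):
    z=im['range_z']; v,u=np.mgrid[:z.shape[0],:z.shape[1]]
    P=np.stack([(u-im['cx'])/im['fx']*z,(v-im['cy'])/im['fy']*z,z],-1)
    T=np.array(im['extrinsics']); W=P@T[:3,:3].T+T[:3,3]; W[z<=0]=np.nan; return W
E
python3 - <<'E'
from h import *
print({k:np.round(v,3) for k,v in ctrl.get_obs().items()})
for n in ['scene','side','wrist']:
    im=cap(n,n+'0'); print(n,np.round(im['extrinsics'],3).tolist(),im['fx'])
E
```

```text
pics
{'t': np.float64(0.0), 'q': array([ 1.087,  0.053,  1.614,  0.   ,  1.476, -0.119]), 'dq': array([-0.001, -0.001, -0.002, -0.001, -0.002,  0.001]), 'effort': array([-4.0000e-03, -3.9368e+01, -3.7018e+01, -0.0000e+00,  7.0000e-03,
        0.0000e+00]), 'tool_pos': array([0.223, 0.583, 0.23 ]), 'tool_rot': array([-5.700e-01, -3.089e+00,  3.000e-03]), 'contact_force': array([-0.119,  0.246, -0.361]), 'wrist_torque': array([-0.002,  0.006, -0.018]), 'opening': np.float64(0.086)}
scene [[0.533, -0.425, 0.732, -0.364], [-0.846, -0.287, 0.449, -0.647], [0.019, -0.858, -0.512, 0.732], [0.0, 0.0, 0.0, 1.0]] 416.19992075553483
side [[0.888, -0.184, 0.421, 0.076], [-0.46, -0.353, 0.815, -1.015], [-0.001, -0.917, -0.398, 0.56], [0.0, 0.0, 0.0, 1.0]] 458.74168304713083
wrist [[0.358, 0.894, 0.271, 0.153], [0.934, -0.342, -0.106, 0.61], [-0.002, 0.291, -0.957, 0.372], [0.0, 0.0, 0.0, 1.0]] 278.94214938277617
```

View pics/scene0.png

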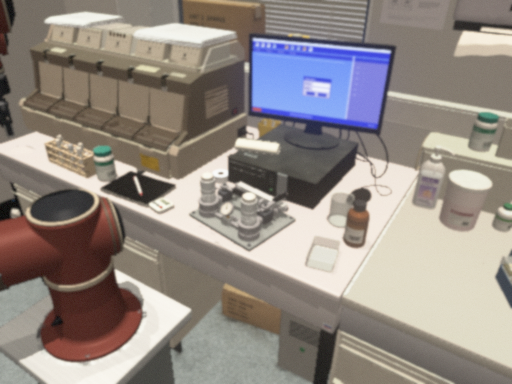

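View pics/side0.png

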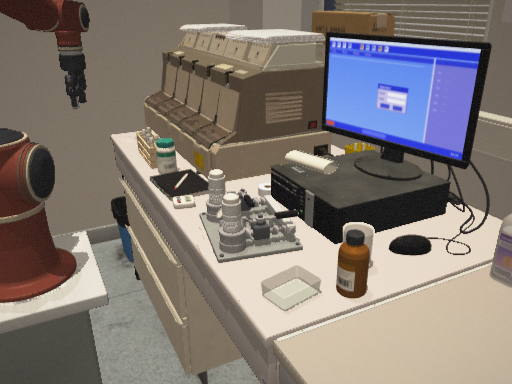

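View pics/wrist0.png

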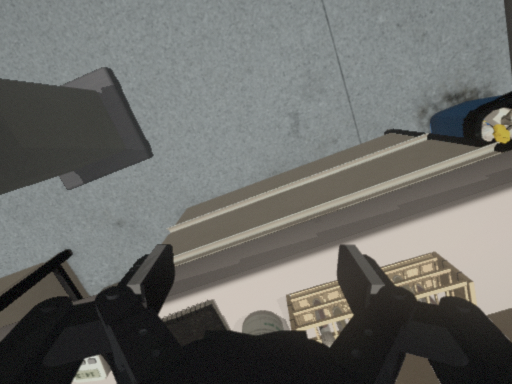

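The scene shows the stand around (240,212) and the box at (323,253). The side view shows both filters at (217,190) and (231,220), and the box at (291,287). Next I'll crop these and build a top-down height map.

```bash
python3 - <<'E'
from h import *
def crop(t,a,b,c,d,s):
    i=cv2.imread(f'pics/{t}.png')[b:d,a:c]; return cv2.resize(i,None,fx=s,fy=s,interpolation=cv2.INTER_CUBIC)
cv2.imwrite('pics/c_scene.png',crop('scene0',180,150,380,280,4))
cv2.imwrite('pics/c_side.png',crop('side0',180,150,380,310,3.7))
H=np.zeros((300,400));R=1.0
C=np.zeros((300,400,3),np.uint8)
for t in ['scene0','side0']:
    im=dict(np.load(f'pics/{t}.npz')); W=world(im)
    m=np.isfinite(W[...,2]); p=W[m]; col=im['frame'][m][:,::-1]
    # map: x 0.3..0.9 -> row(up), y 0.3..-0.5 -> col ; 2mm
    r=((0.9-p[:,0])/0.002).astype(int); c=((0.3-p[:,1])/0.002).astype(int)
    k=(r>=0)&(r<300)&(c>=0)&(c<400)&(p[:,2]<0.3)&(p[:,2]>-.05)
    for rr,cc,z,cl in zip(r[k],c[k],p[k,2],col[k]):
        if z>H[rr,cc]: H[rr,cc]=z;C[rr,cc]=cl
    print(t,'bench z',np.nanmedian(W[...,2][(abs(W[...,2])<.02)&(W[...,0]<.7)]))
V=cv2.applyColorMap((np.clip(H/0.16,0,1)*255).astype(np.uint8),cv2.COLORMAP_JET)
V[H==0]=0
V=cv2.resize(V,None,fx=2,fy=2,interpolation=cv2.INTER_NEAREST)
for i in range(0,8):
    cv2.putText(V,f'{0.3-i*0.1:.1f}',(i*100,10),0,.35,(255,255,255));cv2.line(V,(i*100,0),(i*100,600),(90,90,90))
for i in range(0,6):
    cv2.putText(V,f'{0.9-i*0.1:.1f}',(0,i*100+10),0,.35,(255,255,255));cv2.line(V,(0,i*100),(800,i*100),(90,90,90))
cv2.imwrite('pics/hm.png',V)
E
```

```text
scene0 bench z 0.0003142250523175405
side0 bench z -0.00015166927294207877
```

View pics/c_scene.png

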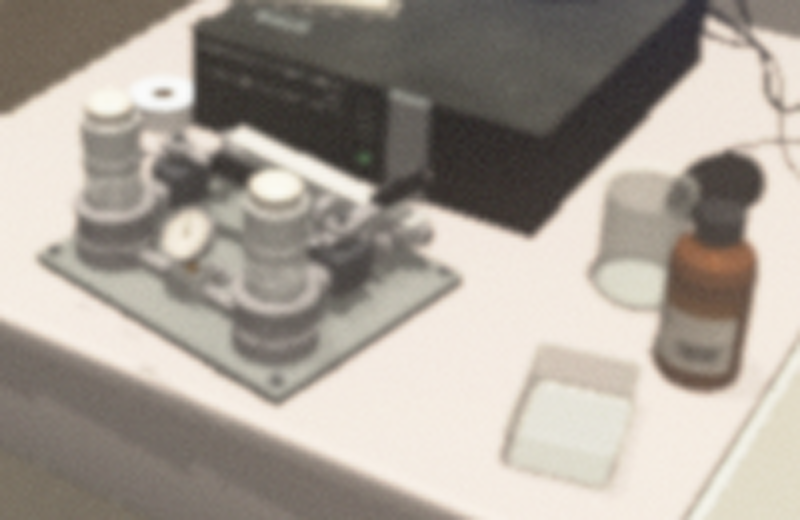

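View pics/c_side.png

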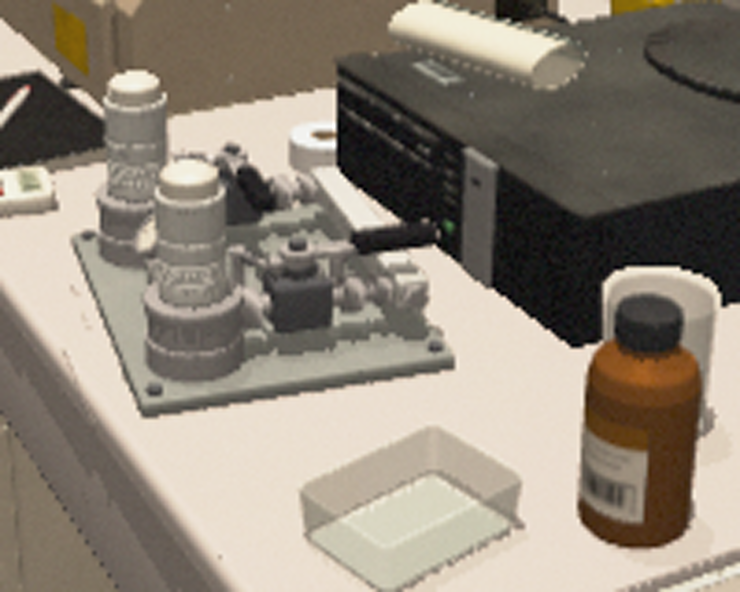

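View pics/hm.png

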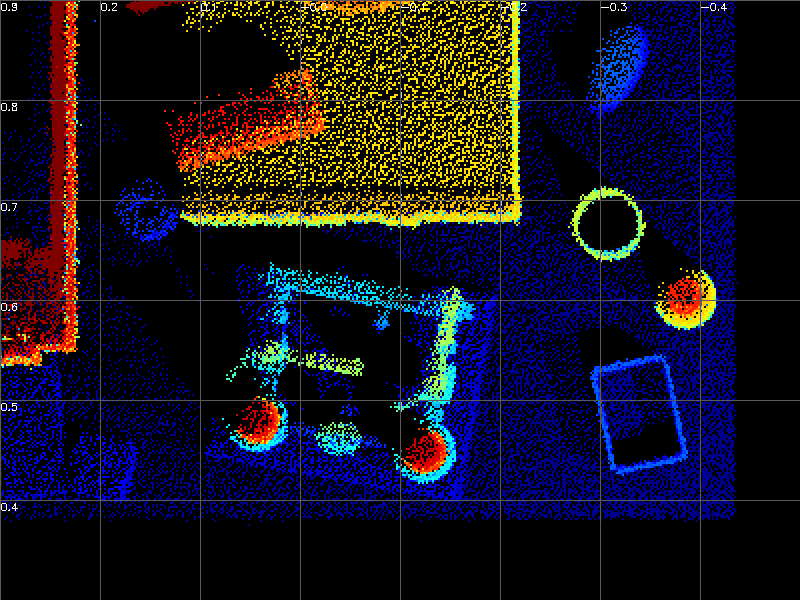

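The lines are about 170 mm apart. The right line's lever points away from the robot along +x, so it is open and that is the duty line. The left line's lever lies across, so it is the standby line. Next I'll fit the exact positions.

```bash
python3 - <<'E'
from h import *
from scipy.optimize import least_squares
from scipy.spatial.transform import Rotation as Ro
D={t:dict(np.load(f'pics/{t}.npz')) for t in ['scene0','side0']}
WW={t:world(D[t]) for t in D}
res={}
for t in D:
  P=WW[t].reshape(-1,3);P=P[np.isfinite(P[:,2])]; 
  for n,c in [('L',(.48,.043)),('R',(.448,-.125))]:
    k=(np.hypot(P[:,0]-c[0],P[:,1]-c[1])<.04)&(P[:,2]>.104)&(P[:,2]<.130); q=P[k]
    f=least_squares(lambda s:np.hypot(q[:,0]-s[0],q[:,1]-s[1])-.0225,c,loss='soft_l1',f_scale=.002)
    top=P[(np.hypot(P[:,0]-c[0],P[:,1]-c[1])<.03)&(P[:,2]<.2)][:,2]
    print(t,n,f.x.round(4),k.sum(),np.abs(f.fun).mean().round(4),np.percentile(top,99.5).round(4)); res[t,n]=f.x
L=np.mean([res[t,'L'] for t in D],0);R=np.mean([res[t,'R'] for t in D],0)
d=L-R;print('dist',np.hypot(*d)); d/=np.hypot(*d); ex=np.array([d[1],-d[0]]); O=(L+R)/2
print('O',O,'yaw deg',np.degrees(np.arctan2(ex[1],ex[0])))
for n,h in [('L',L),('R',R)]:
  pv=h+.07*ex; print(n,'pivot',pv.round(4),'grip shut',(pv-.075*d).round(4),'grip open',(pv+.075*ex).round(4))
# dark grip points
for t in D:
  W=WW[t];fr=D[t]['frame'].astype(int).sum(-1)
  for n,h in [('L',L),('R',R)]:
    pv=h+.07*ex
    rel=W[...,:2]-pv; r=np.hypot(rel[...,0],rel[...,1])
    k=(W[...,2]>.07)&(W[...,2]<.092)&(r>.04)&(r<.1)&(fr<200)
    q=W[k]
    if len(q): print(t,n,'grip pts',k.sum(),q.mean(0).round(4),'ang(stand)',np.degrees(np.median(np.arctan2(rel[k]@d,rel[k]@ex))).round(1))
# box rim
pts=[]
for t in D:
  P=WW[t].reshape(-1,3)
  k=(P[:,2]>.028)&(P[:,2]<.042)&(abs(P[:,0]-.485)<.08)&(abs(P[:,1]+.338)<.075)
  q=P[k]; k2=np.hypot(q[:,0]-.6,q[:,1]+.385)>.045; q=q[k2]; print(t,len(q),cv2.minAreaRect((q[:,:2]*1000).astype(np.float32))); pts.append(q)
q=np.vstack(pts)
def rr(s):
    c,sn=np.cos(s[2]),np.sin(s[2]); x=(q[:,0]-s[0])*c+(q[:,1]-s[1])*sn; y=-(q[:,0]-s[0])*sn+(q[:,1]-s[1])*c
    a=np.abs(x)-.051;b=np.abs(y)-.036
    return np.where((a>0)&(b>0),np.hypot(a,b),np.maximum(a,b))
f=least_squares(rr,[.485,-.338,.2],loss='soft_l1',f_scale=.003);print('box',f.x.round(4),np.degrees(f.x[2]),np.abs(f.fun).mean())
o=ctrl.get_obs();print(Ro.from_rotvec(o['tool_rot']).as_matrix().round(3))
E
```

```text
scene0 L [0.4822 0.0453] 113 0.0012 0.151
scene0 R [ 0.452  -0.1222] 128 0.0011 0.1506
side0 L [0.4813 0.047 ] 148 0.0014 0.1497
side0 R [ 0.4514 -0.1204] 190 0.0011 0.1495
dist 0.17013344869658673
O [ 0.46674787 -0.037577  ] yaw deg -10.172745136824227
L pivot [0.5507 0.0338] grip shut [ 0.5374 -0.04  ] grip open [0.6245 0.0205]
R pivot [ 0.5206 -0.1337] grip shut [ 0.5074 -0.2075] grip open [ 0.5944 -0.1469]
scene0 L grip pts 28 [ 0.5338 -0.0263  0.0857] ang(stand) -96.0
scene0 R grip pts 47 [ 0.5762 -0.1376  0.0871] ang(stand) -6.1
side0 L grip pts 79 [ 0.533  -0.0423  0.0848] ang(stand) -93.4
side0 R grip pts 173 [ 0.5684 -0.1221  0.0837] ang(stand) -4.7
scene0 211 ((486.33770751953125, -340.1340637207031), (112.40288543701172, 76.06452941894531), 12.16248893737793)
side0 448 ((485.465087890625, -338.4187927246094), (108.57164001464844, 79.40258026123047), 11.89163589477539)
box [ 0.4855 -0.3393  0.2134] 12.22537311428576 0.0012456848558263889
[[-0.934  0.357 -0.001]
 [ 0.357  0.934 -0.001]
 [ 0.    -0.002 -1.   ]]
```

Measurements agree: lines 170.1 mm apart, filter tops about 150 mm (148 expected), and a stand yaw of -10.2°. The box fit has a mean residual of 1.2 mm. Now I'll move above the front side of the standby lever's grip with the fingers shut.

Request:
jog_arm(steps=[{"dx":0.41,"dy":-0.88,"twist":0.22},{"dx":0.82,"dy":-1.76,"twist":0.44},{"dx":1.23,"dy":-2.64,"twist":0.66},{"dx":1.64,"dy":-3.52,"twist":0.88},{"dx":2.05,"dy":-4.4,"twist":1.08}], gripper=255, newtons=40)

```text
validation failed for argument at $.st...
```

Request:
jog_arm(steps=[{"dx":0.41,"dy":-0.88,"dz":0.0,"twist":0.22},{"dx":0.82,"dy":-1.76,"dz":0.0,"twist":0.44},{"dx":1.23,"dy":-2.64,"dz":0.0,"twist":0.66},{"dx":1.64,"dy":-3.52,"dz":0.0,"twist":0.88},{"dx":2.05,"dy":-4.4,"dz":0.0,"twist":1.08}], gripper=255, newtons=40)

```text
t: 0.78
tool_pos: [0.346, 0.3177, 0.2301]
tool_rot: [-0.274, -3.129, 0.003]
contact_force: [0.1, 0.4, 0.2]
opening: -0.0002
```

Request:
jog_arm(steps=[{"dx":0.45,"dy":-0.94,"dz":0.0,"twist":0.0},{"dx":0.9,"dy":-1.88,"dz":0.0,"twist":0.0},{"dx":1.35,"dy":-2.82,"dz":0.0,"twist":0.0},{"dx":1.8,"dy":-3.76,"dz":0.0,"twist":0.0},{"dx":2.2,"dy":-4.7,"dz":0.0,"twist":0.0}])

```text
t: 1.4
tool_pos: [0.4782, 0.0343, 0.23]
tool_rot: [0.274, 3.129, -0.002]
contact_force: [0.4, 0.8, -0.1]
opening: 0.0002
```

Request:
jog_arm(steps=[{"dx":0.27,"dy":-0.55,"dz":0.0,"twist":0.0},{"dx":0.54,"dy":-1.11,"dz":0.0,"twist":0.0},{"dx":0.54,"dy":-1.11,"dz":-0.6,"twist":0.0},{"dx":0.54,"dy":-1.11,"dz":-1.2,"twist":0.0},{"dx":0.54,"dy":-1.11,"dz":-1.2,"twist":0.0}])

```text
t: 2.02
tool_pos: [0.508, -0.0319, 0.1542]
tool_rot: [-0.274, -3.122, 0.001]
contact_force: [0.3, -0.0, 0.1]
opening: -0.0002
```

```bash
python3 - <<'E'
from h import *
print(ctrl.get_obs()['tool_pos'].round(4))
cap('wrist','w1');im=cap('side','s1')
i=cv2.imread('pics/s1.png')[130:310,170:370]; cv2.imwrite('pics/s1c.png',cv2.resize(i,None,fx=3,fy=3,interpolation=cv2.INTER_CUBIC))
E
```

```text
[ 0.508  -0.0319  0.1542]
```

View pics/w1.png

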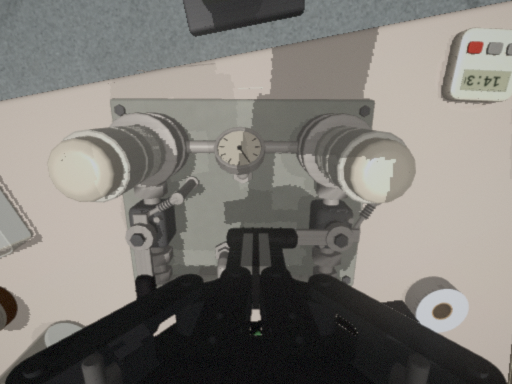

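View pics/s1c.png

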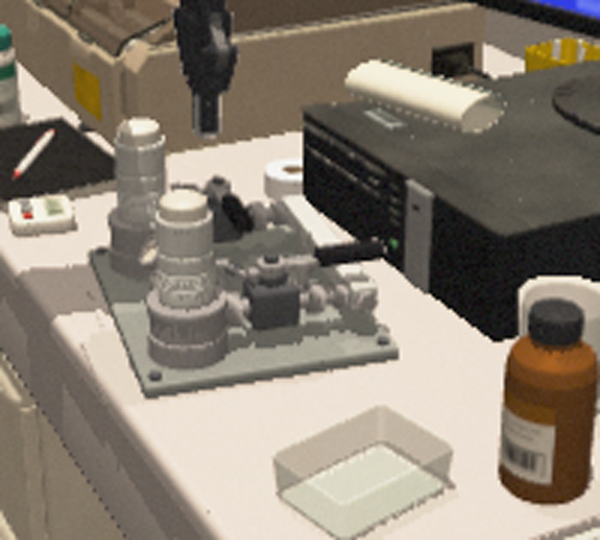

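The wrist view shows the standby lever's grip lying across at (262,237), the gauge at (240,150) and the fingertips near (262,240). I'll check this against the calibration, using the wrist depth as well.

```bash
python3 - <<'E'
from h import *
im=dict(np.load('pics/w1.npz')); T=im['extrinsics'];W=world(im)
def pr(p):
    c=T[:3,:3].T@(np.array(p)-T[:3,3]); return (im['fx']*c[0]/c[2]+im['cx']).round(1),(im['fy']*c[1]/c[2]+im['cy']).round(1)
print('grip',pr([.5374,-.04,.088]),'tcp',pr([.508,-.0319,.1542]),'Lpivot',pr([.5507,.0338,.083]),'Rpiv',pr([.5206,-.1337,.083]),'gauge',pr([.4667,-.0376,.08]),'Rtop',pr([.4515,-.1215,.148]),'Ltop',pr([.4817,.046,.148]))
for u,v in [(235,237),(290,237),(240,140),(240,165),(262,237),(250,250),(340,240),(140,240),(380,180),(85,180)]: print(u,v,W[v,u].round(4))
E
```

```text
grip (np.float64(252.5), np.float64(245.0)) tcp (np.float64(256.0), np.float64(249.4)) Lpivot (np.float64(342.0), np.float64(242.5)) Rpiv (np.float64(139.0), np.float64(242.1)) gauge (np.float64(239.4), np.float64(158.5)) Rtop (np.float64(75.7), np.float64(177.5)) Ltop (np.float64(388.7), np.float64(178.3))
235 237 [ 0.5282 -0.0528  0.0873]
290 237 [ 0.5373 -0.0085  0.0847]
240 140 [ 0.4544 -0.0358  0.0612]
240 165 [ 0.4716 -0.038   0.0809]
262 237 [ 0.4974 -0.0269  0.1622]
250 250 [ 0.4967 -0.0328  0.176 ]
340 240 [0.5472 0.032  0.0847]
140 240 [ 0.5178 -0.1308  0.0858]
380 180 [0.4822 0.0418 0.1468]
85 180 [ 0.4537 -0.1168  0.1483]
```

Request:
jog_arm(steps=[{"dx":0.0,"dy":0.0,"dz":-0.45,"twist":0.0},{"dx":0.0,"dy":0.0,"dz":-0.9,"twist":0.0},{"dx":0.0,"dy":0.0,"dz":-1.3,"twist":0.0},{"dx":0.0,"dy":0.0,"dz":-1.3,"twist":0.0}])

```text
t: 2.62
tool_pos: [0.5106, -0.0321, 0.0808]
tool_rot: [-0.274, -3.129, 0.002]
contact_force: [0.1, 0.4, -0.9]
opening: -0.0001
```

```bash
python3 - <<'E'
import numpy as np
ex=np.array([.9842,-.1767]);d=np.array([.1767,.9842]);
pv=np.array([.5497,.0338]);cur=np.array([.5106,-.0321])
for th in range(0,85,10):
    t=np.radians(th);u=-d*np.cos(t)+ex*np.sin(t);n=ex*np.cos(t)+d*np.sin(t)
    p=pv+.072*u-(.008+.011*np.cos(t)+.0145*np.sin(t))*n
    print(th,p.round(4),((p-cur)/.06).round(2))
E
```

```text
0 [ 0.5183 -0.0337] [ 0.13 -0.03]
10 [ 0.5281 -0.0381] [ 0.29 -0.1 ]
20 [ 0.539  -0.0411] [ 0.47 -0.15]
30 [ 0.5508 -0.0423] [ 0.67 -0.17]
40 [ 0.5632 -0.0415] [ 0.88 -0.16]
50 [ 0.5757 -0.0383] [ 1.09 -0.1 ]
60 [ 0.5879 -0.0326] [ 1.29 -0.01]
70 [ 0.5992 -0.0243] [1.48 0.13]
80 [ 0.6089 -0.0137] [1.64 0.31]
```

Request:
jog_arm(steps=[{"dx":0.2,"dy":-0.05,"dz":-0.06,"twist":0.0},{"dx":0.47,"dy":-0.15,"dz":-0.06,"twist":0.0},{"dx":0.77,"dy":-0.17,"dz":-0.06,"twist":0.0},{"dx":1.09,"dy":-0.1,"dz":-0.06,"twist":0.0},{"dx":1.29,"dy":-0.01,"dz":-0.06,"twist":0.0}])

```text
t: 3.25
tool_pos: [0.5907, -0.033, 0.0792]
tool_rot: [0.274, 3.126, -0.003]
contact_force: [0.5, -0.3, -0.4]
opening: -0.0002
```

```bash
python3 - <<'E'
from h import *
cap('wrist','w2')
E
```

```text
(no output)
```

View pics/w2.png

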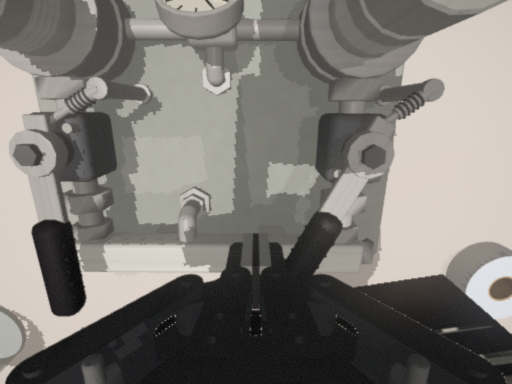

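The standby lever is past mid-travel, at about 58° with pivot (368,155) and grip (318,235). I'll follow it through to its stop.

Request:
jog_arm(steps=[{"dx":0.14,"dy":0.14,"dz":-0.03,"twist":0.0},{"dx":0.3,"dy":0.32,"dz":-0.03,"twist":0.0},{"dx":0.36,"dy":0.42,"dz":-0.03,"twist":0.0},{"dx":0.36,"dy":0.42,"dz":-0.03,"twist":0.0}])

```text
t: 3.8
tool_pos: [0.6132, -0.0065, 0.0774]
tool_rot: [0.271, 3.126, -0.002]
contact_force: [-0.0, -0.1, 0.2]
opening: 0.0
```

```bash
python3 - <<'E'
from h import *
cap('wrist','w3')
E
```

```text
(no output)
```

View pics/w3.png

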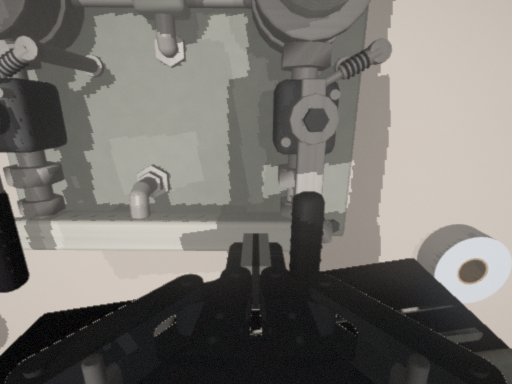

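The standby lever is now in line with its pipe (pivot (315,120), grip (307,230)) with no contact force, so it is fully open. I'll work out the push for the duty lever.

```bash
python3 - <<'E'
import numpy as np
ex=np.array([.9842,-.1767]);d=np.array([.1767,.9842]);
pv=np.array([.5196,-.1337]);cur=np.array([.6132,-.0065])
print((pv+.072*ex+.031*d-cur)/.06)
c0=pv+.072*ex+.031*d
for th in range(90,-5,-10):
    t=np.radians(th);u=-d*np.cos(t)+ex*np.sin(t);n=ex*np.cos(t)+d*np.sin(t)
    p=pv+.072*u+(.008+.011*np.cos(t)+.0145*np.sin(t))*n
    print(th,p.round(4),((p-c0)/.06).round(2))
E
```

```text
[-0.287665   -1.82353667]
90 [ 0.5944 -0.1243] [-0.03 -0.14]
80 [ 0.5955 -0.1358] [-0.01 -0.33]
70 [ 0.5946 -0.1479] [-0.02 -0.53]
60 [ 0.5914 -0.1602] [-0.08 -0.74]
50 [ 0.5858 -0.1722] [-0.17 -0.94]
40 [ 0.5777 -0.1834] [-0.3  -1.12]
30 [ 0.5673 -0.193 ] [-0.48 -1.29]
20 [ 0.5548 -0.2007] [-0.69 -1.41]
10 [ 0.5407 -0.2058] [-0.92 -1.5 ]
0 [ 0.5256 -0.2079] [-1.17 -1.53]
```

Request:
jog_arm(steps=[{"dx":-0.07,"dy":-0.45,"dz":0.0,"twist":0.0},{"dx":-0.14,"dy":-0.9,"dz":0.0,"twist":0.0},{"dx":-0.21,"dy":-1.35,"dz":0.0,"twist":0.0},{"dx":-0.29,"dy":-1.8,"dz":0.0,"twist":0.0},{"dx":-0.29,"dy":-1.8,"dz":0.0,"twist":0.0}])

```text
t: 4.47
tool_pos: [0.595, -0.1165, 0.0773]
tool_rot: [0.276, 3.125, -0.002]
contact_force: [-0.5, 0.4, -0.7]
opening: -0.0
```

```bash
python3 - <<'E'
from h import *
cap('wrist','w4')
E
```

```text
(no output)
```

View pics/w4.png

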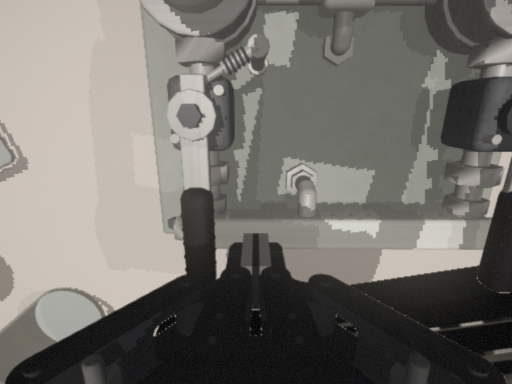

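The fingers, at (257,250), are on the inner side of the duty lever's grip at (200,235), and the standby lever is still in line with its pipe. Now I'll push the duty lever shut.

Request:
jog_arm(steps=[{"dx":0.0,"dy":-0.25,"dz":-0.02,"twist":0.0},{"dx":0.0,"dy":-0.53,"dz":-0.02,"twist":0.0},{"dx":-0.07,"dy":-0.8,"dz":-0.02,"twist":0.0},{"dx":-0.22,"dy":-1.06,"dz":-0.02,"twist":0.0},{"dx":-0.44,"dy":-1.29,"dz":-0.02,"twist":0.0}])

```text
t: 5.15
tool_pos: [0.5684, -0.1939, 0.0761]
tool_rot: [0.273, 3.126, -0.003]
contact_force: [-0.6, -0.6, 0.2]
opening: 0.0002
```

Request:
jog_arm(steps=[{"dx":-0.2,"dy":-0.12,"dz":0.0,"twist":0.0},{"dx":-0.43,"dy":-0.21,"dz":0.0,"twist":0.0},{"dx":-0.55,"dy":-0.23,"dz":0.0,"twist":0.0},{"dx":-0.55,"dy":-0.23,"dz":0.0,"twist":0.0}])

```text
t: 5.65
tool_pos: [0.5348, -0.2076, 0.0761]
tool_rot: [0.274, 3.125, -0.003]
contact_force: [-0.1, 0.8, 0.1]
opening: -0.0001
```

```bash
python3 - <<'E'
from h import *
cap('wrist','w5')
E
```

```text
(no output)
```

View pics/w5.png

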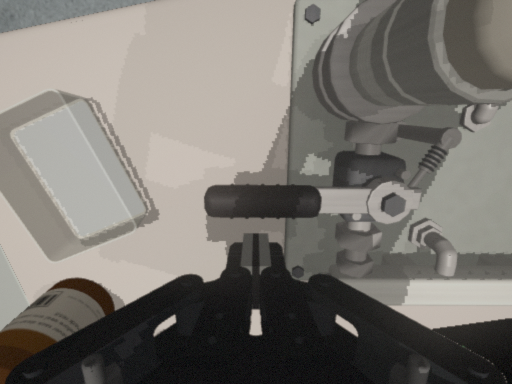

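The duty lever lies square across its pipe (grip (262,202), pivot (390,203)), so it is fully shut. I'll raise the arm and move above the spent filter with the gripper open.

Request:
jog_arm(steps=[{"dx":0.05,"dy":0.0,"dz":0.8,"twist":0.0},{"dx":0.05,"dy":0.0,"dz":1.7,"twist":0.0},{"dx":0.05,"dy":0.0,"dz":2.6,"twist":0.0},{"dx":-0.3,"dy":0.4,"dz":2.8,"twist":0.0},{"dx":-0.65,"dy":0.8,"dz":2.8,"twist":0.0}])

```text
t: 6.32
tool_pos: [0.4972, -0.1593, 0.2469]
tool_rot: [0.273, 3.121, -0.005]
contact_force: [-0.2, 0.2, -0.5]
opening: -0.0002
```

Request:
jog_arm(steps=[{"dx":-0.3,"dy":0.3,"dz":0.0,"twist":0.0},{"dx":-0.72,"dy":0.6,"dz":0.0,"twist":0.0},{"dx":-0.72,"dy":0.6,"dz":0.0,"twist":0.0}], gripper=0, newtons=60)

```text
t: 6.7
tool_pos: [0.4536, -0.1222, 0.2472]
tool_rot: [0.27, 3.12, -0.006]
contact_force: [0.9, -0.4, -0.9]
opening: 0.0544
```

```bash
python3 - <<'E'
from h import *
from scipy.optimize import least_squares
print(ctrl.get_obs()['tool_pos'].round(4))
im=cap('wrist','w6');W=world(im);cap('scene','sc6')
P=W.reshape(-1,3);P=P[np.isfinite(P[:,2])]
c=np.array([.4515,-.1215])
for z0,z1,r in [(.10,.130,.0225)]:
    q=P[(np.hypot(P[:,0]-c[0],P[:,1]-c[1])<.035)&(P[:,2]>z0)&(P[:,2]<z1)]
    f=least_squares(lambda s:np.hypot(q[:,0]-s[0],q[:,1]-s[1])-r,c,loss='soft_l1',f_scale=.002);print(f.x.round(4),len(q),np.abs(f.fun).mean())
q=P[(np.hypot(P[:,0]-c[0],P[:,1]-c[1])<.035)&(P[:,2]>.134)&(P[:,2]<.16)];print('dome',len(q),q.min(0).round(4),q.max(0).round(4),((q.min(0)+q.max(0))/2).round(4))
E
```

```text
[ 0.4536 -0.1222  0.2472]
[ 0.4496 -0.1217] 313 0.0008743016262942752
dome 1241 [ 0.4304 -0.1401  0.134 ] [ 0.4667 -0.1035  0.1486] [ 0.4485 -0.1218  0.1413]
```

View pics/w6.png

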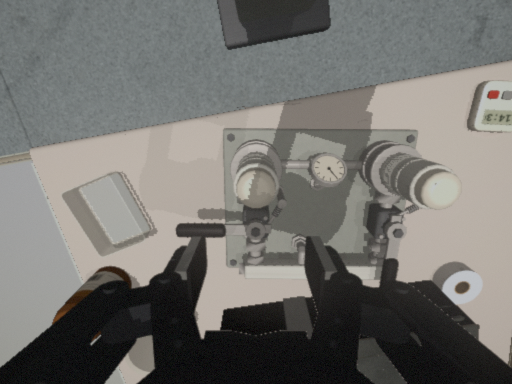

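From the wrist view the filter is at about (0.4505,-0.1217), within 2 mm of the first estimate. Both levers read correctly: right across at (205,230), left in line. Now I'll descend.

Request:
jog_arm(steps=[{"dx":-0.05,"dy":0.0,"dz":0.0,"twist":0.0},{"dx":-0.05,"dy":0.0,"dz":-0.5,"twist":0.0},{"dx":-0.05,"dy":0.0,"dz":-1.1,"twist":0.0},{"dx":-0.05,"dy":0.0,"dz":-1.7,"twist":0.0},{"dx":-0.05,"dy":0.0,"dz":-1.7,"twist":0.0}])

```text
t: 7.42
tool_pos: [0.4495, -0.1226, 0.1418]
tool_rot: [0.273, 3.127, -0.002]
contact_force: [0.1, -0.2, 0.3]
opening: 0.0855
```

Request:
jog_arm(steps=[{"dx":0.02,"dy":0.01,"dz":-0.45,"twist":0.0},{"dx":0.02,"dy":0.01,"dz":-0.86,"twist":0.0},{"dx":0.02,"dy":0.01,"dz":-0.86,"twist":0.0},{"dx":0.02,"dy":0.01,"dz":-0.86,"twist":0.0}])

```text
t: 7.92
tool_pos: [0.4521, -0.1227, 0.0924]
tool_rot: [0.273, 3.124, -0.004]
contact_force: [0.4, 0.4, 0.6]
opening: 0.0855
```

```bash
python3 - <<'E'
from h import *
cap('wrist','w7');cap('side','s7')
i=cv2.imread('pics/s7.png')[100:310,170:370]; cv2.imwrite('pics/s7c.png',cv2.resize(i,None,fx=2.8,fy=2.8,interpolation=cv2.INTER_CUBIC))
E
```

```text
(no output)
```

View pics/w7.png

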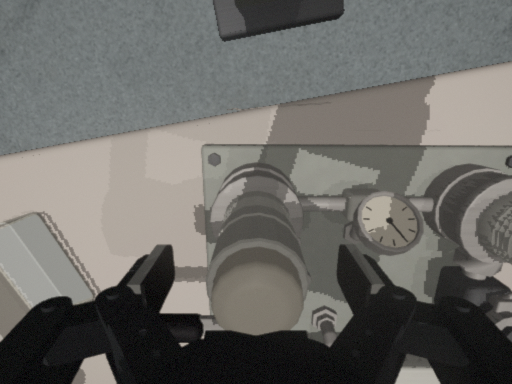

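View pics/s7c.png

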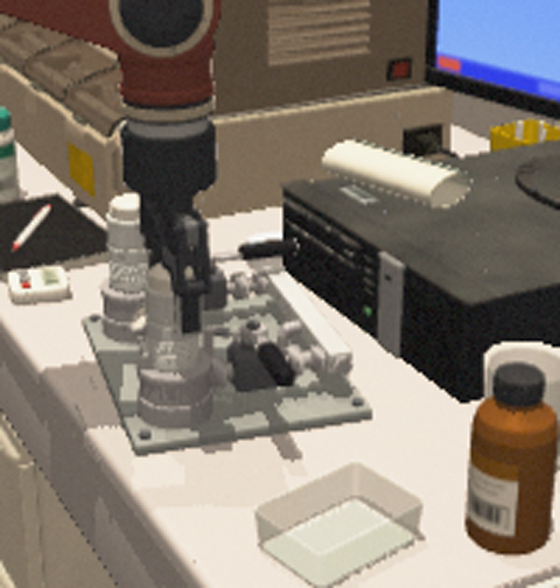

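The filter at (258,300) sits midway between the open fingers at (155,275) and (360,275). I'll close on it.

Request:
jog_arm(steps=[{"dx":-0.02,"dy":0.01,"dz":-0.03,"twist":0.0},{"dx":-0.02,"dy":0.01,"dz":-0.03,"twist":0.0},{"dx":-0.02,"dy":0.01,"dz":-0.03,"twist":0.0},{"dx":-0.02,"dy":0.01,"dz":-0.03,"twist":0.0},{"dx":-0.02,"dy":0.01,"dz":-0.03,"twist":0.0}], gripper=255, newtons=60)

```text
t: 8.65
tool_pos: [0.4514, -0.1221, 0.0913]
tool_rot: [0.272, 3.123, -0.004]
contact_force: [-0.7, 1.6, 5.9]
opening: 0.0437
```

Request:
jog_arm(steps=[{"dx":0.0,"dy":0.0,"dz":0.0,"twist":0.0},{"dx":0.0,"dy":0.0,"dz":0.0,"twist":0.0}])

```text
t: 8.9
tool_pos: [0.4514, -0.1221, 0.0913]
tool_rot: [0.272, 3.122, -0.004]
contact_force: [-0.1, 0.4, 3.5]
opening: 0.0439
```

Gripped at 44 mm, which matches the 45 mm sleeve. Now I'll pull straight up slowly.

Request:
jog_arm(steps=[{"dx":0.0,"dy":0.0,"dz":0.04,"twist":0.0},{"dx":0.0,"dy":0.0,"dz":0.08,"twist":0.0},{"dx":0.0,"dy":0.0,"dz":0.12,"twist":0.0},{"dx":0.0,"dy":0.0,"dz":0.16,"twist":0.0},{"dx":0.0,"dy":0.0,"dz":0.16,"twist":0.0}])

```text
t: 9.52
tool_pos: [0.4512, -0.1222, 0.1007]
tool_rot: [0.272, 3.123, -0.005]
contact_force: [-2.3, 1.2, -0.6]
opening: 0.0438
```

Request:
jog_arm(steps=[{"dx":0.0,"dy":0.0,"dz":0.08,"twist":0.0},{"dx":0.0,"dy":0.0,"dz":0.16,"twist":0.0},{"dx":0.0,"dy":0.0,"dz":0.24,"twist":0.0},{"dx":0.0,"dy":0.0,"dz":0.32,"twist":0.0},{"dx":0.0,"dy":0.0,"dz":0.32,"twist":0.0}])

```text
t: 10.15
tool_pos: [0.4522, -0.1227, 0.1213]
tool_rot: [0.272, 3.12, -0.007]
contact_force: [0.4, -0.4, -3.4]
opening: 0.0438
```

```bash
python3 - <<'E'
from h import *
print(ctrl.get_obs()['contact_force'])
cap('side','s8')
i=cv2.imread('pics/s8.png')[100:310,170:370]; cv2.imwrite('pics/s8c.png',cv2.resize(i,None,fx=2.8,fy=2.8,interpolation=cv2.INTER_CUBIC))
E
```

```text
[ 0.4141547  -0.38697247 -3.40350901]
```

View pics/s8c.png

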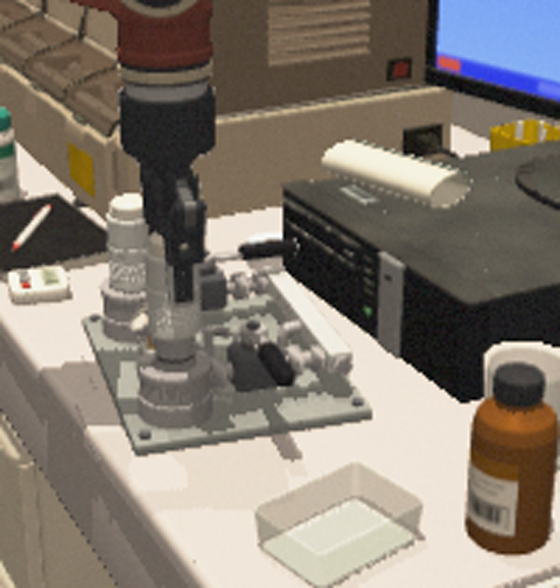

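The bright nipple is out of the coupling at (175,345) and the force is about 3 N, the filter's own weight. I'll draw it out fully and carry it over the box.

Request:
jog_arm(steps=[{"dx":0.0,"dy":0.0,"dz":0.3,"twist":0.0},{"dx":0.0,"dy":0.0,"dz":0.6,"twist":0.0},{"dx":0.0,"dy":0.0,"dz":0.95,"twist":0.0},{"dx":0.0,"dy":0.0,"dz":1.2,"twist":0.0},{"dx":0.0,"dy":0.0,"dz":1.2,"twist":0.0}])

```text
t: 10.82
tool_pos: [0.4529, -0.1231, 0.1951]
tool_rot: [0.272, 3.117, -0.008]
contact_force: [-0.1, 0.4, -2.7]
opening: 0.0442
```

Request:
jog_arm(steps=[{"dx":0.06,"dy":-0.45,"dz":0.0,"twist":0.0},{"dx":0.15,"dy":-1.1,"dz":0.0,"twist":0.0},{"dx":0.27,"dy":-1.8,"dz":0.0,"twist":0.0},{"dx":0.4,"dy":-2.5,"dz":0.0,"twist":0.0},{"dx":0.48,"dy":-3.0,"dz":0.0,"twist":0.0}])

```text
t: 11.45
tool_pos: [0.4813, -0.3044, 0.1938]
tool_rot: [0.273, 3.118, -0.007]
contact_force: [-0.3, -0.2, -2.0]
opening: 0.0444
```

Request:
jog_arm(steps=[{"dx":0.05,"dy":-0.3,"dz":0.0,"twist":0.0},{"dx":0.05,"dy":-0.4,"dz":0.0,"twist":0.0},{"dx":0.05,"dy":-0.4,"dz":0.0,"twist":0.0}])

```text
t: 11.82
tool_pos: [0.4841, -0.3279, 0.1934]
tool_rot: [0.273, 3.119, -0.005]
contact_force: [0.5, -0.1, -1.7]
opening: 0.0437
```

```bash
python3 - <<'E'
from h import *
o=ctrl.get_obs();print(o['tool_pos'],o['contact_force'],o['opening'])
cap('side','s9');cap('scene','sc9');cap('wrist','w9')
i=cv2.imread('pics/s9.png')[100:320,210:410]; cv2.imwrite('pics/s9c.png',cv2.resize(i,None,fx=2.7,fy=2.7,interpolation=cv2.INTER_CUBIC))
E
```

```text
[ 0.48413795 -0.3278627   0.19339899] [ 0.48234395 -0.12782425 -1.72479295] 0.04367531232815815
```

View pics/s9c.png

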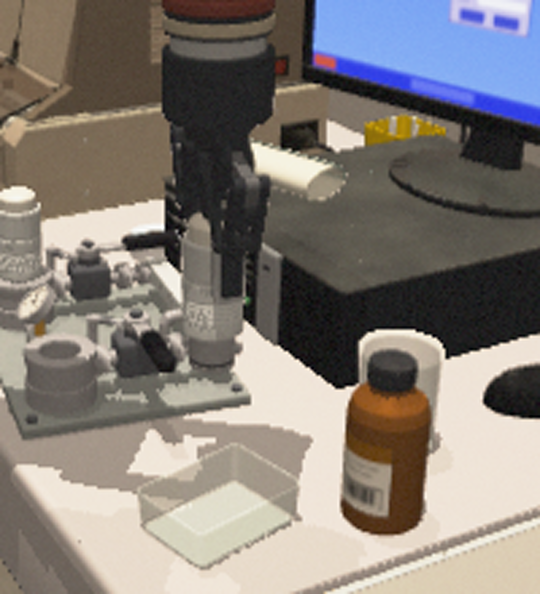

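View pics/w9.png

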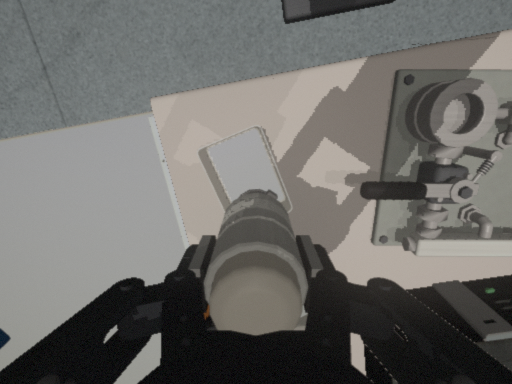

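The filter hangs upright in the jaws, the coupling is empty, and the box and levers are unmoved. I'll measure the filter's axis, tilt and underside, and check the box again.

```bash
python3 - <<'E'
from h import *
from scipy.optimize import least_squares
c=np.array([.484,-.3279])
for t in ['side9','scene9','wrist9']:
    f={'side9':'s9','scene9':'sc9','wrist9':'w9'}[t]
    im=dict(np.load(f'pics/{f}.npz'));W=world(im);P=W.reshape(-1,3);P=P[np.isfinite(P[:,2])]
    q=P[(np.hypot(P[:,0]-c[0],P[:,1]-c[1])<.032)&(P[:,2]>.10)&(P[:,2]<.17)]
    print(t,len(q),'lowest',np.sort(q[:,2])[:6].round(4))
    for z0,z1,r in [(.13,.158,.017),(.167-.003,.195,.0225)]:
        q=P[(np.hypot(P[:,0]-c[0],P[:,1]-c[1])<.03)&(P[:,2]>z0)&(P[:,2]<z1)]
        if len(q)<20: continue
        g=least_squares(lambda s:np.hypot(q[:,0]-s[0],q[:,1]-s[1])-r,c,loss='soft_l1',f_scale=.001);print('  ',z0,g.x.round(4),len(q),np.abs(g.fun).mean().round(4))
    q=P[(P[:,2]>.028)&(P[:,2]<.042)&(abs(P[:,0]-.485)<.075)&(abs(P[:,1]+.338)<.07)]
    q=q[np.hypot(q[:,0]-.6,q[:,1]+.385)>.045]
    def rr(s):
        cc,sn=np.cos(s[2]),np.sin(s[2]); x=(q[:,0]-s[0])*cc+(q[:,1]-s[1])*sn; y=-(q[:,0]-s[0])*sn+(q[:,1]-s[1])*cc
        a=np.abs(x)-.051;b=np.abs(y)-.036
        return np.where((a>0)&(b>0),np.hypot(a,b),np.maximum(a,b))
    if len(q)>60:
        g=least_squares(rr,[.485,-.338,.2],loss='soft_l1',f_scale=.003);print('  box',len(q),g.x.round(4),np.abs(g.fun).mean().round(4))
E
```

```text
side9 273 lowest [0.1351 0.1353 0.1364 0.1365 0.1365 0.1365]
   0.13 [ 0.484  -0.3263] 193 0.001
   0.164 [ 0.4841 -0.3261] 311 0.0009
  box 452 [ 0.485  -0.3392  0.2146] 0.0011
scene9 138 lowest [0.1364 0.1377 0.1377 0.1384 0.1387 0.1391]
   0.13 [ 0.4848 -0.3278] 97 0.0013
   0.164 [ 0.4857 -0.3278] 177 0.0011
  box 208 [ 0.4862 -0.3405  0.2087] 0.0013
wrist9 369 lowest [0.1332 0.1336 0.1342 0.1343 0.1344 0.1347]
   0.13 [ 0.482  -0.3227] 149 0.0012
   0.164 [ 0.4829 -0.3274] 1047 0.0003
  box 496 [ 0.4832 -0.3391  0.2156] 0.0007
```

Filter axis is upright and on the TCP, underside about 0.134 (TCP minus 59 mm, as predicted). The box is still at (0.485,-0.339). I'll move over its centre and lower.

Request:
jog_arm(steps=[{"dx":0.02,"dy":-0.19,"dz":0.0,"twist":0.0},{"dx":0.02,"dy":-0.19,"dz":-0.4,"twist":0.0},{"dx":0.02,"dy":-0.19,"dz":-0.9,"twist":0.0},{"dx":0.02,"dy":-0.19,"dz":-1.4,"twist":0.0},{"dx":0.02,"dy":-0.19,"dz":-1.7,"twist":0.0}])

```text
t: 12.6
tool_pos: [0.485, -0.3385, 0.0901]
tool_rot: [0.272, 3.12, -0.004]
contact_force: [0.3, 0.7, -2.2]
opening: 0.0438
```

Request:
jog_arm(steps=[{"dx":0.0,"dy":0.0,"dz":0.0,"twist":0.0},{"dx":0.0,"dy":0.0,"dz":0.0,"twist":0.0}])

```text
t: 12.85
tool_pos: [0.4856, -0.3391, 0.0913]
tool_rot: [0.271, 3.119, -0.006]
contact_force: [0.2, -0.2, -2.1]
opening: 0.0435
```

Request:
jog_arm(steps=[{"dx":0.0,"dy":0.0,"dz":-0.1,"twist":0.0},{"dx":0.0,"dy":0.0,"dz":-0.2,"twist":0.0},{"dx":0.0,"dy":0.0,"dz":-0.3,"twist":0.0},{"dx":0.0,"dy":0.0,"dz":-0.4,"twist":0.0},{"dx":0.0,"dy":0.0,"dz":-0.4,"twist":0.0}])

```text
t: 13.48
tool_pos: [0.4851, -0.3387, 0.0663]
tool_rot: [0.272, 3.12, -0.005]
contact_force: [-0.9, 0.3, -2.3]
opening: 0.0436
```

```bash
python3 - <<'E'
from h import *
cap('side','s10');cap('wrist','w10')
i=cv2.imread('pics/s10.png')[150:330,210:410]; cv2.imwrite('pics/s10c.png',cv2.resize(i,None,fx=3.2,fy=3.2,interpolation=cv2.INTER_CUBIC))
E
```

```text
(no output)
```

View pics/s10c.png

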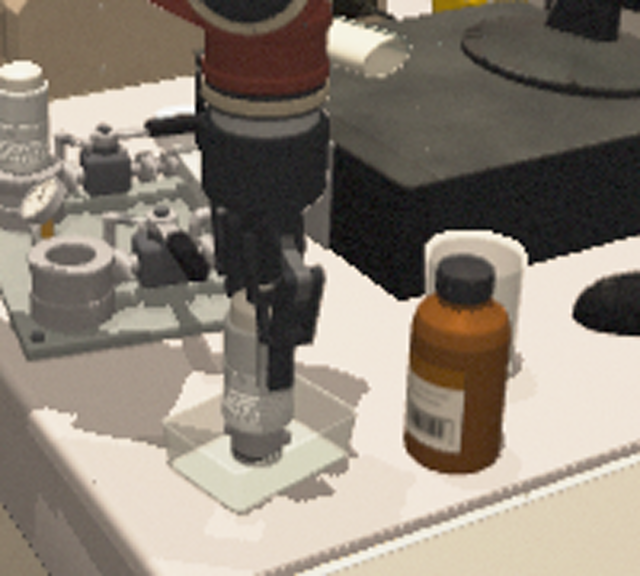

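View pics/w10.png

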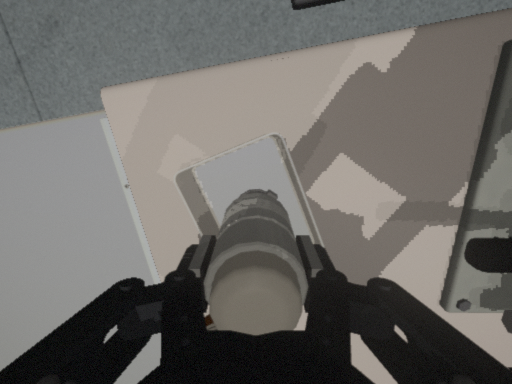

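The filter is inside the box, with its nipple at (258,440) in the side crop, well clear of the walls and upright. About 5 mm is left, so I'll lower slowly until the force changes.

Request:
jog_arm(steps=[{"dx":0.0,"dy":0.0,"dz":-0.02,"twist":0.0},{"dx":0.0,"dy":0.0,"dz":-0.04,"twist":0.0},{"dx":0.0,"dy":0.0,"dz":-0.06,"twist":0.0},{"dx":0.0,"dy":0.0,"dz":-0.07,"twist":0.0},{"dx":0.0,"dy":0.0,"dz":-0.07,"twist":0.0}])

```text
t: 14.2
tool_pos: [0.4856, -0.3391, 0.0629]
tool_rot: [0.271, 3.119, -0.006]
contact_force: [0.0, -0.9, -2.5]
opening: 0.044
```

Request:
jog_arm(steps=[{"dx":0.0,"dy":0.0,"dz":-0.015,"twist":0.0},{"dx":0.0,"dy":0.0,"dz":-0.03,"twist":0.0},{"dx":0.0,"dy":0.0,"dz":-0.03,"twist":0.0},{"dx":0.0,"dy":0.0,"dz":-0.03,"twist":0.0}])

```text
t: 14.7
tool_pos: [0.4857, -0.3392, 0.0614]
tool_rot: [0.271, 3.119, -0.006]
contact_force: [-0.1, 0.9, -0.8]
opening: 0.0438
```

Request:
jog_arm(steps=[{"dx":0.0,"dy":0.0,"dz":-0.015,"twist":0.0},{"dx":0.0,"dy":0.0,"dz":-0.02,"twist":0.0},{"dx":0.0,"dy":0.0,"dz":-0.02,"twist":0.0},{"dx":0.0,"dy":0.0,"dz":-0.02,"twist":0.0}])

```text
t: 15.2
tool_pos: [0.486, -0.3392, 0.0614]
tool_rot: [0.271, 3.119, -0.006]
contact_force: [-2.1, 2.7, 6.2]
opening: 0.0436
```

Contact, +6 N. The filter stands on the box floor, so I'll release it.

Request:
jog_arm(steps=[{"dx":0.0,"dy":0.0,"dz":0.01,"twist":0.0},{"dx":0.0,"dy":0.0,"dz":0.01,"twist":0.0}])

```text
t: 15.45
tool_pos: [0.4858, -0.3392, 0.0614]
tool_rot: [0.271, 3.119, -0.006]
contact_force: [-0.8, -0.2, -3.1]
opening: 0.0439
```

Request:
jog_arm(steps=[{"dx":0.0,"dy":0.0,"dz":0.0,"twist":0.0},{"dx":0.0,"dy":0.0,"dz":0.0,"twist":0.0},{"dx":0.0,"dy":0.0,"dz":0.0,"twist":0.0},{"dx":0.0,"dy":0.0,"dz":0.0,"twist":0.0},{"dx":0.0,"dy":0.0,"dz":0.0,"twist":0.0}], gripper=0)

```text
t: 16.08
tool_pos: [0.4858, -0.3392, 0.0615]
tool_rot: [0.271, 3.119, -0.006]
contact_force: [0.0, -0.7, 0.3]
opening: 0.0854
```

```bash
python3 - <<'E'
from h import *
cap('side','s11');cap('wrist','w11')
i=cv2.imread('pics/s11.png')[150:330,210:410]; cv2.imwrite('pics/s11c.png',cv2.resize(i,None,fx=3.2,fy=3.2,interpolation=cv2.INTER_CUBIC))
E
```

```text
(no output)
```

View pics/s11c.png

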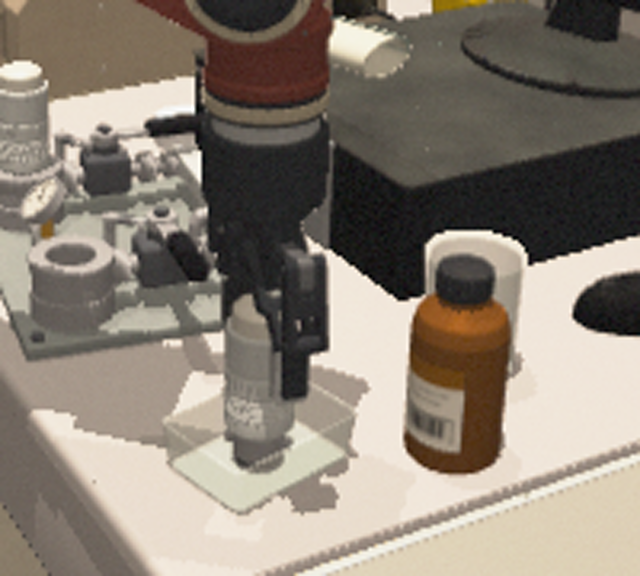

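View pics/w11.png

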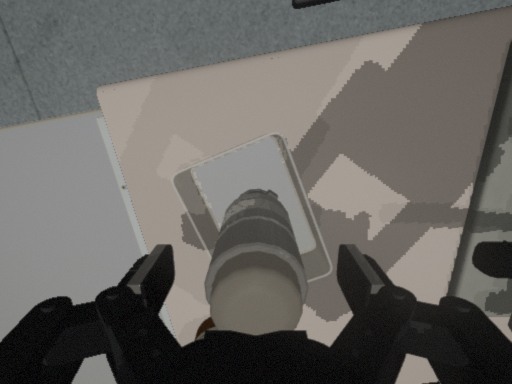

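The fingers are clear on both sides at (155,275) and (360,275), and the filter stands upright in the box. Now I'll retreat straight up.

Request:
jog_arm(steps=[{"dx":0.0,"dy":0.0,"dz":0.4,"twist":0.0},{"dx":0.0,"dy":0.0,"dz":0.9,"twist":0.0},{"dx":0.0,"dy":0.0,"dz":1.6,"twist":0.0},{"dx":0.0,"dy":0.0,"dz":2.4,"twist":0.0},{"dx":0.0,"dy":0.0,"dz":3.0,"twist":0.0}])

```text
t: 16.8
tool_pos: [0.4862, -0.3395, 0.2441]
tool_rot: [0.271, 3.117, -0.008]
contact_force: [0.9, 0.5, 0.4]
opening: 0.0855
```

Request:
jog_arm(steps=[{"dx":-0.3,"dy":0.4,"dz":0.4,"twist":0.0},{"dx":-0.6,"dy":1.0,"dz":0.6,"twist":0.0},{"dx":-0.7,"dy":1.7,"dz":0.6,"twist":0.0},{"dx":-0.7,"dy":2.2,"dz":0.6,"twist":0.0},{"dx":-0.7,"dy":2.2,"dz":0.6,"twist":0.0}])

```text
t: 17.42
tool_pos: [0.4442, -0.2061, 0.2804]
tool_rot: [0.267, 3.116, -0.009]
contact_force: [0.4, 0.0, -0.5]
opening: 0.0853
```

```bash
python3 - <<'E'
from h import *
from scipy.optimize import least_squares
o=ctrl.get_obs();print(o['t'],o['tool_pos'],o['contact_force'])
cap('wrist','w12')
for t in ['side','scene']:
    im=cap(t,t+'12');W=world(im);P=W.reshape(-1,3);P=P[np.isfinite(P[:,2])]
    for n,c,bands in [('spent',(.4855,-.3392),[(.04,.07),(.075,.10)]),('fresh',(.4817,.046),[(.104,.116),(.118,.13)])]:
      for z0,z1 in bands:
        q=P[(np.hypot(P[:,0]-c[0],P[:,1]-c[1])<.032)&(P[:,2]>z0)&(P[:,2]<z1)]
        if len(q)>20:
          g=least_squares(lambda s:np.hypot(q[:,0]-s[0],q[:,1]-s[1])-.0225,c,loss='soft_l1',f_scale=.001);print(t,n,z0,g.x.round(4),len(q))
      top=P[(np.hypot(P[:,0]-c[0],P[:,1]-c[1])<.025)&(P[:,2]<.2)][:,2]
      if len(top): print(t,n,'top',np.percentile(top,99.5).round(4))
i=cv2.imread('pics/side12.png')[130:330,160:410]; cv2.imwrite('pics/s12c.png',cv2.resize(i,None,fx=2.9,fy=2.9,interpolation=cv2.INTER_CUBIC))
E
```

```text
17.425 [ 0.44415354 -0.2061499   0.28038611] [ 0.3963063   0.04684891 -0.5375595 ]
side spent 0.04 [ 0.4858 -0.3371] 280
side spent 0.075 [ 0.4855 -0.3375] 241
side spent top 0.12
side fresh 0.104 [0.4813 0.0473] 65
side fresh 0.118 [0.4817 0.047 ] 76
side fresh top 0.1496
scene spent 0.04 [ 0.4876 -0.3392] 155
scene spent 0.075 [ 0.4872 -0.3395] 133
scene spent top 0.1214
scene fresh 0.104 [0.482  0.0446] 52
scene fresh 0.118 [0.482  0.0448] 54
scene fresh top 0.1509
```

View pics/s12c.png

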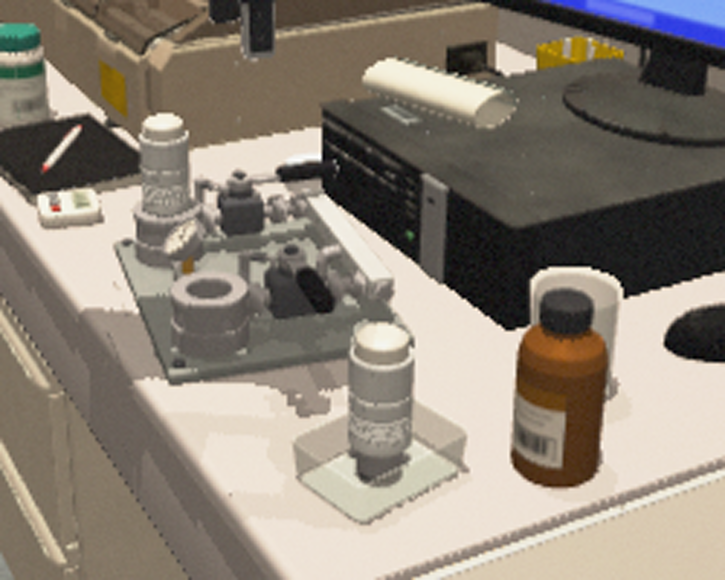

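View pics/w12.png

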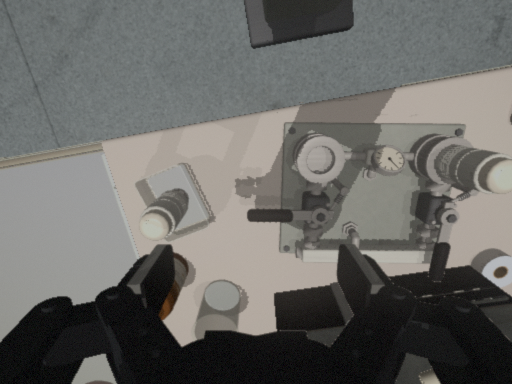

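The final views show the spent filter standing upright in the box at (378,400) in the side crop. Its top is about 0.120 m (0.118 expected, and the cameras read about 2 mm high). The fresh filter is seated, the right lever is across, the left lever is in line, and the arm is clear of everything.

```bash
python3 -c "
from station import ctrl
print(ctrl.finish_job())"
```

```text
the job is handed in; nothing more can be done
None
```

The spent filter is out and standing upright in the clear box, and the job was handed in at about 17.5 s of the 61 s allowed.

**What I did:** The spent line was the right one. I swung the left (standby) lever fully open first, then the right lever fully shut. Then I gripped the spent filter's sleeve, pulled it straight up until the latch let go, and drew the filter out. I lowered it into the box slowly until it touched, at about 6 N, and released it.

**Last checks:**
- **Spent filter:** it stands upright with its axis vertical to within about 1 mm over the sleeve. It is near the box centre, at about (0.486, -0.338). Its top measured 0.120–0.121 m against 0.118 m expected; the same cameras read the seated filters 1.5–3 mm high too.
- **Levers:** by eye, the left one is in line with its pipe (open) and the right one is square across (shut).
- **Fresh filter and surroundings:** the fresh filter's position and height are unchanged. The timer, beaker and bottle look unmoved by eye; I did not re-measure them.
- **Box:** it had not moved when I measured it just before lowering the filter. I checked it only by eye after that.
- **Robot:** it ended clear of everything with no contact force.

**Disagreements:** the three cameras differed by about 2–4 mm on some positions, which did not affect the grasp or the placing. No check failed.

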